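Register a carving blank and weigh it down

ROBOT

A 7-joint arm with a two-finger parallel gripper is mounted at the origin on the work surface. World frame = base frame: x ahead of the robot, y to its left, z up, the work surface at z = 0. Lengths are in m, angles in rad, forces in N, time in s.
With the tool pointing down it reaches from about 0.425 to 0.875 m from the base axis. Payload 4.7 kg.
Tool frame: the origin (TCP) lies midway between the tips of the shut fingers; the grasp point (between the pads) lies behind it (manip.hold_point_z is the z of the grasp point in the tool frame, in m); z points along the fingers, y is the line along which they close (so a half turn about z gives the same grasp; the last joint's range is limited). The gripper opens to 87 mm and grips with 3 to 60 N. Pads are 19 mm wide; open, the fingers measure 117 mm over their backs; the gripper's body (75 mm by 190 mm) begins 51 mm behind the grasp point.
Start: joints at [-1.333, 0.321, -0.07, 1.45, 0.023, 1.371, -0.057], TCP at [0.144, 0.634, 0.223] pointing down, gripper open.
Joint ranges: [-2.86, 2.86], [-0.3, 2.09], [-1.38, 1.24], [0.06, 2.45], [-1.56, 4.7], [0.09, 2.05], [-2.69, 2.69]. Speed limits (rad/s): [2.57, 2.57, 3.14, 3.14, 3.14, 3.14, 3.14].

INTERFACE

Orientations are given as a rotation vector (axis times angle).
In Python, from plant import manip gives the robot as it stands. The module is installed in compiled form; this text tells all that it offers.
- The arm moves only by the tool carry_out, never from a script. Its argument "rows" is a list of rows, each a list of 4 numbers: the shift along the tool's x, y, z in units of 25 mm (1.0 is 25 mm), then the turn about the tool's z in units of 8 degrees (1.0 is 8 degrees). In form: [[tx, ty, tz, roll], ...]. A call has 1 to 5 rows; each row shifts and turns the commanded pose from where the row before left it, along the tool's axes as they then stand; what a row does not reach is not made up. A row lasts 1/10 s, in which the tool goes at most 50 mm and 8.59 degrees, less where a joint would pass 70% of its speed; a pose out of reach is approached as far as the arm can. A call is refused whole if a number of a shift passes 1 or a number of a turn 1, either way. A call with a gripper value outside its range is refused whole. "hand" is the finger opening in mm, from 0 to 87, set as the call begins (left out, the last holds). The fingers move at their own pace and stop on an object; the grip force is fixed at half the most. Time passes only in rows, so rows that do not move let the fingers close. It gives the time, the measured TCP pose, the force, the opening and the grip force at its end, in the units of the state.
- manip.get_state(): the state, without advancing time (a new reading comes with each control period).
- manip.read_camera(name): name is "scene" or "top" or "wrist"; returns a dict with "frame" (400x640x3 uint8, red, green, blue), "depth" (400x640 float32, m along the optical axis (not along the pixel's ray), 0 where there is no reading), "mtx" (3x3 intrinsics, pixels), "world_from_camera" (4x4, takes a point from camera to world coordinates). Camera axes: x right, y down, z forward; pixel columns grow to the right and rows downward; lengths in m; the calibration is good to about 2 mm. A picture is of the moment at which its call begins.
- manip.hand_in(): hands the job in; it is judged then, once.
The state is a dict: "time": time; "joint_pos": joint angles; "qvel": joint speeds; "effort": joint torques, N m; "position": TCP position; "ee_rot": TCP orientation; "force": force on the tool from outside, world axes, zero at the start; "ft_torque": the same for the moment, N m; "opening": opening from 0.0 (shut) to 1.0 (fully open); "grip_force": force on a finger pad.
Only numpy, scipy, OpenCV 4.12 (cv2) and the standard library are available. Lean on these libraries where they do the work, as an engineer would, in place of code of your own. Each camera call takes 0.05 s, during which the arm holds its last target. There are 200 camera calls.

TASK

Push the wooden blank on the board until its long edge lies flush along the long far fence and its end lies flush against the end stop, with no gap at either. Then lift the iron weight up and off its hook and set it down upright on the middle of the blank, without dropping it and without shifting the blank from the stops. Leave the other things on the bench where they are.

Things in the scene. Friction and masses are not known exactly. Their poses are not given: they have to be found in the camera images.
- board: Plywood registering board fixed on the bench, 220 (x) x 280 (y) mm, top at 18 mm; origin at the centre of its underside. Two dark wood strips along its +x and +y edges (fence and end stop) rise 16 mm above its top; its -x and -y sides are open. It stands left or right of the bench's middle, turned up to 0.2 rad.
- board_fence (a point): Middle of the inner face of the long far fence, on the board's top at board (+90, -20, 18) mm; the face is 240 mm long along board y and 16 mm tall
- board_stop (a point): Middle of the inner face of the end stop, on the board's top at board (-30, +120, 18) mm; the face is 160 mm long along board x and 16 mm tall
- blank: Mid-brown wooden blank lying loose on the board, 100 (x) x 160 (y) x 24 mm, about 0.22 kg, pencil lines crossing on its top; too wide to grip, so it is pushed. Origin at the centre of its underside. It starts 20 to 60 mm short of both stops, up to 0.2 rad askew. Home, its +x long face is on the fence, its +y end on the end stop, its centre at board (+40, +40) mm.
- blank_corner (a point): Blank's corner (+50, +80 mm) at mid-thickness: the one that goes towards fence and stop
- blank_far_end (a point): Blank's corner (+50, -80 mm) at mid-thickness: the other end of the edge that goes on the fence
- blank_near_end (a point): Blank's corner (-50, +80 mm) at mid-thickness: the other end of the edge that goes on the end stop
- blank_mid (a point): Middle of the blank's top face, where the pencil lines cross, 24 mm above its underside
- stand: Hook stand fixed on the bench across the middle from the board, turned up to 0.3 rad: wooden base 150 x 120 x 14 mm, origin at the centre of its underside; 16 mm post at x = +55 mm, 170 mm tall; from it an 8 mm steel hook arm runs towards stand -x at height 164 mm, with a shallow dip, to an upturned tip at x = -55 mm, top at 178 mm.
- stand_hook (a point): Bottom of the dip in the hook arm (its centre line), stand (-20, 0, 160) mm, where the weight hangs
- weight: Iron weight, about 0.72 kg: a disc 56 mm in diameter, 35 mm tall; over it an open loop of 8 mm rod, 60 mm wide, peaked at 109 mm; on top an upright round wooden grip, 30 mm in diameter, from 108 to 155 mm. Origin at the centre of its flat underside, z up. It hangs by the loop on the hook, underside about 67 mm above the bench, loop square to the hook arm; it can swing a little.
- weight_loop (a point): Inside of the loop's peak, 93 mm above the weight's underside, on the hook's dip at the start. Raised 25 to 45 mm (best 35), the loop passes over the hook's upturned tip when moved at least 70 mm towards stand -x
- weight_grip (a point): Centre of the weight's wooden grip, 135 mm above its underside
- gouge: Bystander: a carving gouge, 205 mm long with a 24 mm square dark handle, lying in the middle of the bench; to be left where it is
- skew: Bystander: a skew chisel, 180 mm long with a 24 mm square pale handle, lying beside the hook stand; to be left where it is
- mallet: Bystander: a round carver's mallet, 220 mm tall, 90 mm diameter, standing head down at the far side; to be left where it is
- mug: Bystander: a white mug, 90 mm tall, at the far side; to be left where it is
- plane: Bystander: a small brass thumb plane, 75 x 34 mm, 41 mm tall, lying beside the hook stand; to be left where it is
- offcut: Bystander: a pale wood offcut, 90 x 50 x 30 mm, at the far side; to be left where it is
Not all that is in view belongs to the job. What is meant by the blank is not green, and is the larger of those in its own colour.

How it is judged:
By the outcome, as a careful person would: the job done as asked, in the order asked, and still so for the second after the job is handed in, with the robot touching nothing.
It also fails if it takes over 70 s, if anything falls off the work surface, if the arm or the gripper's body presses on something with over 40 N, if the wrist force passes 120 N, or if a joint passes its speed limit or range.

## Working session

There is one attempt and no reset: what is moved stays moved. The work goes in short steps, Python scripts to look and compute and a tool call to move; the robot and the scene stay as the last step left them, time stands still between calls to the robot, and variables do not carry over. Pictures are saved under pics/ and viewed, at most 10 in all, crops included, and the job is handed in when it is done.

Besides the shell and the picture viewer there is one more tool, called by a JSON object that holds its "api" and its "payload", one argument or row to a line. carry_out: Moves the arm, as the interface text tells. Its arguments: {"type":"object","properties":{"rows":{"type":"array","items":{"type":"array","items":{"type":"number"}}},"hand":{"type":"number"}},"required":["rows"]}

```bash
mkdir -p pics; python3 - <<'E'
from plant import manip
import cv2,numpy as np
print(manip.get_state(), manip.hold_point_z)
for n in("top","scene"):
    c=manip.read_camera(n); cv2.imwrite(f"pics/{n}0.png",c["frame"][:,:,::-1]); np.savez(f"{n}0.npz",**c)
    print(n,c["mtx"].round(1).tolist(),c["world_from_camera"].round(3).tolist())
E
```

```text
{'time': 0.0, 'joint_pos': array([-1.33289042,  0.32179711, -0.07008023,  1.4516587 ,  0.02260635,
        1.37078007, -0.05690206]), 'qvel': array([ 0.00136666,  0.00117861, -0.00084215,  0.00113386,  0.00114257,
        0.00166652,  0.00091541]), 'effort': array([-1.03309515e-05, -4.91314960e+01, -4.04216917e-01, -3.12512612e+01,
       -6.39030640e-02,  4.41066083e-02,  2.10506696e-04]), 'position': array([0.14419591, 0.63325019, 0.22148646]), 'ee_rot': array([-3.50769360e-01, -3.12184404e+00,  2.91139315e-03]), 'force': array([ 0.09794482, -0.01182572, -0.47176526]), 'ft_torque': array([ 0.02399385, -0.00774511,  0.00055639]), 'grip_force': 0.0, 'opening': 0.9993488785610083} -0.0187
top [[376.6, 0.0, 327.5], [0.0, 376.6, 196.8], [0.0, 0.0, 1.0]] [[-0.001, -0.988, 0.153, 0.398], [-1.0, 0.002, 0.008, -0.0], [-0.009, -0.153, -0.988, 1.067], [0.0, 0.0, 0.0, 1.0]]
scene [[467.2, 0.0, 320.1], [0.0, 467.2, 196.6], [0.0, 0.0, 1.0]] [[-0.203, 0.613, -0.764, 1.54], [0.979, 0.131, -0.155, 0.23], [0.005, -0.779, -0.627, 0.948], [0.0, 0.0, 0.0, 1.0]]
```

View pics/top0.png

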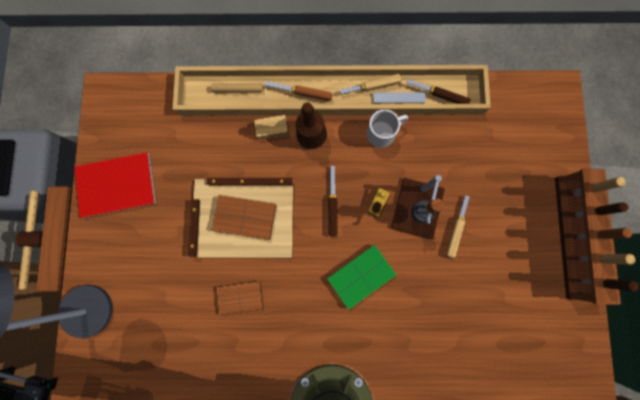

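View pics/scene0.png

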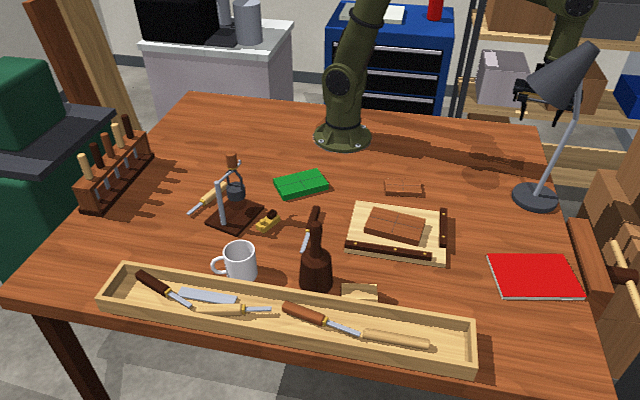

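The top view shows the candidates: brown on the board (243,217), green (361,276) and small brown off the board (239,297). The one on the board fits, being not green and the larger of the brown ones. The fence runs along the top at (250,181), the stop is on the left at (193,228), and the stand is at (418,208). I'll confirm in an enlarged crop.

```bash
python3 - <<'E'
import cv2,numpy as np
f=np.load("top0.npz")["frame"][:,:,::-1]
a=cv2.resize(f[170:320,180:310],None,fx=4,fy=4,interpolation=cv2.INTER_CUBIC)
cv2.imwrite("pics/cropA.png",a)
b=cv2.resize(f[165:265,360:480],None,fx=6,fy=6,interpolation=cv2.INTER_CUBIC)
cv2.imwrite("pics/cropB.png",b)
E
```

```text
(no output)
```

View pics/cropA.png

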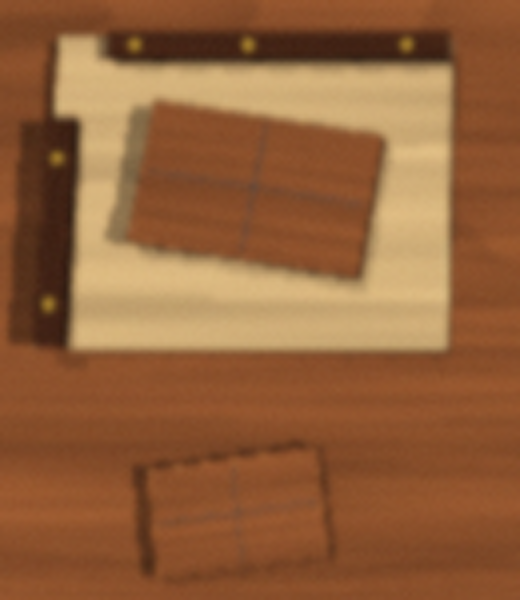

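View pics/cropB.png

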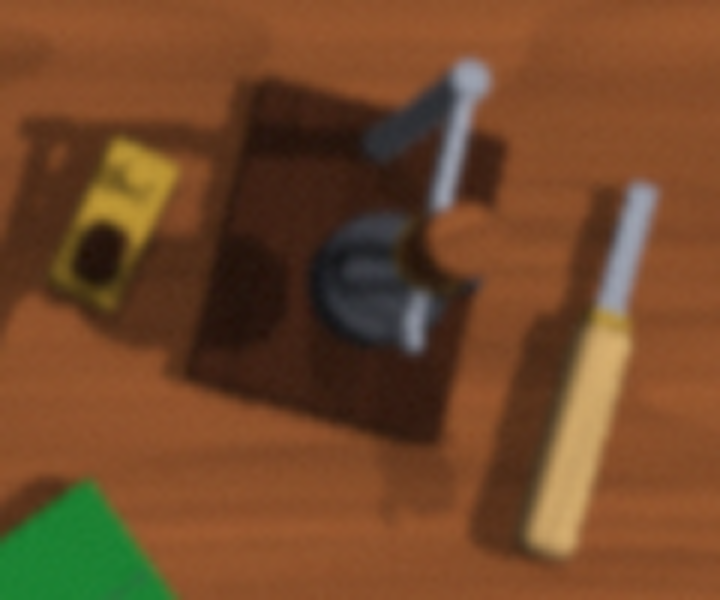

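```bash
cat > h.py <<'E'
import numpy as np
def px2w(c,uv,z):
    uv=np.atleast_2d(uv).astype(float); K=c["mtx"];T=c["world_from_camera"]
    d=np.c_[uv,np.ones(len(uv))]@np.linalg.inv(K).T@T[:3,:3].T
    return T[:3,3]+d*((z-T[2,3])/d[:,2:])
def ang(a,b): return np.arctan2(b[1]-a[1],b[0]-a[0])
E
python3 - <<'E'
from h import *
c=dict(np.load("top0.npz"))
A=lambda p,z: px2w(c,np.array(p)/4+[179.6,169.6],z)[:,:2]
B=lambda p,z: px2w(c,np.array(p)/6+[359.6,164.6],z)[:,:2]
bc=A([(57,36),(70,350),(449,350),(451,33)],.018);print("board",bc.round(3).tolist())
fe=A([(112,61),(449,62)],.018); st=A([(78,120),(71,345)],.018);print("fence",fe.round(3).tolist(),"stop",st.round(3).tolist())
print("ang", ang(fe[1],fe[0])-np.pi/2, ang(st[1],st[0]),"bottom edge",ang(bc[2],bc[1])-np.pi/2)
bl=A([(153,100),(385,135),(360,276),(127,240)],.042);print("blank",bl.round(3).tolist(),bl.mean(0), ang(bl[1],bl[0])-np.pi/2,ang(bl[2],bl[3])-np.pi/2,ang(bl[3],bl[0]),ang(bl[2],bl[1]))
print("blankmid",A([(254,187)],.042))
print("sizes",np.linalg.norm(bl-np.roll(bl,1,0),axis=1))
s=B([(265,80),(505,145),(435,440),(190,378)],.014);print("stand",s.round(3).tolist(),s.mean(0),ang(s[3],s[0]),ang(s[2],s[1]),np.linalg.norm(s-np.roll(s,1,0),axis=1))
print("grip",B([(467,240)],.222),"tip",B([(413,345)],.178),"post",B([(470,80)],.17))
# depth-based grip
D=c["depth"];K=c["mtx"];T=c["world_from_camera"]
v,u=np.mgrid[165:265,360:480];z=D[165:265,360:480]
P=np.stack([(u-K[0,2])/K[0,0]*z,(v-K[1,2])/K[1,1]*z,z],-1)@T[:3,:3].T+T[:3,3]
m=(P[...,2]>.21)&(z>0);print(m.sum(),P[m].min(0),P[m].max(0),P[m].mean(0))
E
```

```text
board [[0.614, 0.39], [0.393, 0.369], [0.393, 0.107], [0.615, 0.109]]
fence [[0.596, 0.349], [0.594, 0.11]] stop [[0.553, 0.371], [0.396, 0.368]]
ang -0.005650936482261448 0.020427350206390717 bottom edge -0.0009598454162627057
blank [[0.564, 0.312], [0.539, 0.151], [0.442, 0.166], [0.467, 0.325]] [0.50297881 0.2383839 ] -0.15260490450690378 -0.1531384960417641 -0.13933399461092597 -0.15471676119453023
blankmid [[0.5031237 0.2397949]]
sizes [0.09749122 0.16285571 0.09756895 0.16135593]
stand [[0.615, -0.208], [0.583, -0.32], [0.445, -0.281], [0.474, -0.169]] [ 0.52918705 -0.2446066 ] -0.27161396022004347 -0.27430132635121623 [0.14655412 0.11639469 0.14381055 0.11603182]
grip [[ 0.51046427 -0.24093783]] tip [[ 0.47474144 -0.23041843]] post [[ 0.58252707 -0.25994066]]
152 [ 0.49667818 -0.2541937   0.21034563] [ 0.52585968 -0.2246899   0.22609758] [ 0.51059214 -0.23851805  0.22168385]
```

The crop confirms the blank: the board piece spans about 160 x 98 mm, larger than the loose brown one at (235,515). The weight hangs at about (0.511,-0.239). Now moving behind the blank.

{"api": "carry_out", "payload": {
  "rows": [
    [0, 0, 0, -0.8],
    [0, 0, 0, -0.8],
    [-0.5, -0.8, 0, 0],
    [-0.5, -0.8, 0, 0],
    [-0.5, -0.8, 0, 0]
  ]
}}

```text
time: 0.6
position: [0.182, 0.5728, 0.2218]
ee_rot: [0.0, -3.141, 0.002]
force: [0.5, 0.8, 1.0]
opening: 0.997
grip_force: 0.0
```

{"api": "carry_out", "payload": {
  "rows": [
    [-0.5, -0.8, 0, 0],
    [-0.5, -0.8, 0, 0],
    [-0.5, -0.8, 0, 0],
    [-0.5, -0.8, 0, 0],
    [-0.5, -0.8, 0, 0]
  ]
}}

```text
time: 1.1
position: [0.2445, 0.4726, 0.2221]
ee_rot: [-0.001, -3.141, 0.001]
force: [-0.6, -0.7, -0.5]
opening: 0.994
grip_force: 0.0
```

{"api": "carry_out", "payload": {
  "rows": [
    [-0.5, -0.8, 0, 0],
    [-0.5, -0.8, 0, 0],
    [-0.5, -0.8, 0, 0],
    [-0.5, -0.8, 0, 0],
    [-0.5, -0.8, 0, 0]
  ]
}}

```text
time: 1.6
position: [0.307, 0.3726, 0.2222]
ee_rot: [-0.001, -3.141, 0.001]
force: [0.6, 0.3, -0.8]
opening: 1.0
grip_force: 0.0
```

{"api": "carry_out", "payload": {
  "rows": [
    [-0.5, -0.8, 0, 0],
    [-0.5, -0.8, 0, 0],
    [-0.5, -0.8, 0, 0],
    [-0.5, -0.8, 0, 0],
    [-0.5, -0.8, 0, 0]
  ]
}}

```text
time: 2.1
position: [0.3694, 0.2727, 0.2222]
ee_rot: [-0.001, -3.141, 0.0]
force: [0.2, 0.7, -0.9]
opening: 1.004
grip_force: 0.0
```

{"api": "carry_out", "payload": {
  "rows": [
    [-0.8, -0.7, 0.8, 0],
    [-0.8, -0.6, 1, 0],
    [0, 0, 1, 0],
    [0, 0, 1, 0],
    [0, 0, 1, 0]
  ]
}}

```text
time: 2.6
position: [0.409, 0.2408, 0.1013]
ee_rot: [-0.002, -3.141, 0.0]
force: [1.1, 0.4, 0.2]
opening: 1.004
grip_force: 0.0
```

{"api": "carry_out", "payload": {
  "rows": [
    [0, 0, 1, 0],
    [0, 0, 1, 0],
    [0, 0, 0.6, 0],
    [0, 0, 0.4, 0],
    [0, 0, 0, 0]
  ]
}}

```text
time: 3.1
position: [0.4081, 0.2405, 0.0263]
ee_rot: [-0.001, -3.139, 0.003]
force: [-0.2, 0.2, 0.4]
opening: 0.999
grip_force: 0.0
```

{"api": "carry_out", "payload": {
  "rows": [
    [-0.3, 0, 0, 0],
    [-0.3, 0, 0, 0],
    [-0.3, 0, 0, 0],
    [-0.3, 0, 0, 0],
    [-0.3, 0, 0, 0]
  ]
}}

```text
time: 3.6
position: [0.4474, 0.2411, 0.0278]
ee_rot: [-0.001, -3.142, -0.0]
force: [-1.1, -0.5, 0.0]
opening: 0.998
grip_force: 0.5
```

```bash
python3 - <<'E'
from plant import manip
import cv2,numpy as np
c=manip.read_camera("top"); np.savez("top1.npz",**c)
cv2.imwrite("pics/p1.png",cv2.resize(c["frame"][160:290,170:330,::-1],None,fx=4.5,fy=4.5,interpolation=cv2.INTER_CUBIC))
E
```

```text
(no output)
```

View pics/p1.png

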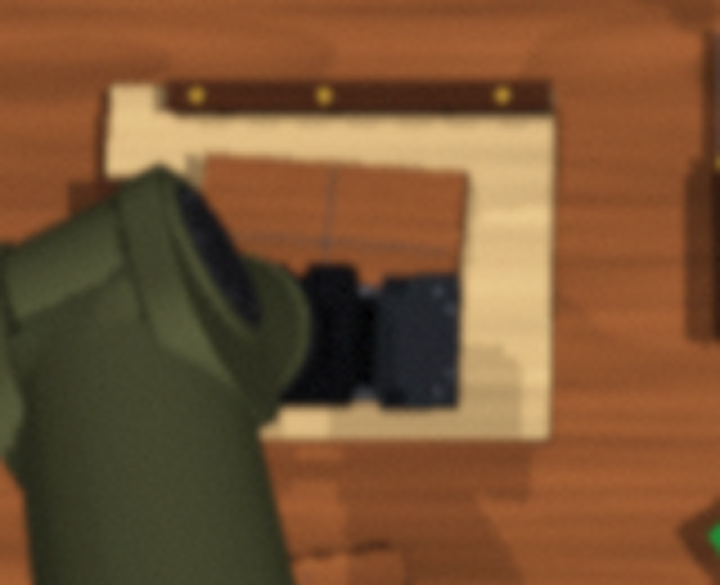

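The picture shows the blank squaring up, its far edge running from (205,155) to (465,172) in the crop. I'll keep pushing in smaller steps.

{"api": "carry_out", "payload": {
  "rows": [
    [-0.25, 0, 0, 0],
    [-0.25, 0, 0, 0],
    [-0.25, 0, 0, 0],
    [-0.2, 0, 0, 0],
    [-0.2, 0, 0, 0]
  ]
}}

```text
time: 4.15
position: [0.4757, 0.2412, 0.0275]
ee_rot: [-0.0, -3.141, -0.0]
force: [-0.7, 0.1, -0.3]
opening: 0.997
grip_force: 0.4
```

{"api": "carry_out", "payload": {
  "rows": [
    [-0.08, 0, 0, 0],
    [-0.08, 0, 0, 0],
    [-0.08, 0, 0, 0],
    [0, 0, 0, 0]
  ]
}}

```text
time: 4.55
position: [0.4818, 0.2412, 0.0276]
ee_rot: [0.001, 3.141, 0.0]
force: [-0.7, -1.0, 0.3]
opening: 0.999
grip_force: 0.0
```

{"api": "carry_out", "payload": {
  "rows": [
    [-0.06, 0, 0, 0],
    [-0.06, 0, 0, 0],
    [0, 0, 0, 0]
  ]
}}

```text
time: 4.85
position: [0.4836, 0.2413, 0.0275]
ee_rot: [-0.001, -3.14, 0.0]
force: [-3.8, -0.4, 3.7]
opening: 0.999
grip_force: 1.9
```

{"api": "carry_out", "payload": {
  "rows": [
    [-0.06, 0, 0, 0],
    [-0.06, 0, 0, 0],
    [0, 0, 0, 0]
  ]
}}

```text
time: 5.15
position: [0.4837, 0.2414, 0.0271]
ee_rot: [-0.0, -3.134, 0.001]
force: [-11.4, -0.3, 7.6]
opening: 1.002
grip_force: 5.3
```

{"api": "carry_out", "payload": {
  "rows": [
    [0.5, 0, 0, 0],
    [1, 0, 0, 0],
    [0, 0, -1, 0],
    [0, 0, -1, 0],
    [0, -0.5, -0.8, 0]
  ]
}}

```text
time: 5.65
position: [0.4505, 0.2304, 0.0991]
ee_rot: [-0.004, 3.138, 0.003]
force: [0.2, -0.3, 0.5]
opening: 0.999
grip_force: 0.0
```

```bash
python3 - <<'E'
from plant import manip
s=manip.get_state();print(s["joint_pos"],s["position"])
E
```

```text
[-0.81502236  0.11197369  0.30770002  1.96638583 -0.03876757  1.064802
  1.08260516] [0.45054007 0.23040578 0.09913637]
```

{"api": "carry_out", "payload": {
  "hand": 50,
  "rows": [
    [0, 0, 0, 1],
    [0, 0, 0, 1],
    [0, 0, 0, 1],
    [0, 0, 0, 1],
    [0, 0, 0, 1]
  ]
}}

```text
time: 6.15
position: [0.4506, 0.2286, 0.0978]
ee_rot: [1.083, 2.947, 0.002]
force: [-0.2, -0.5, 0.1]
opening: 0.634
grip_force: 0.0
```

{"api": "carry_out", "payload": {
  "rows": [
    [0, 0, 0, 1],
    [0, 0, 0, 1],
    [0, 0, 0, 1],
    [0, 0, 0, 1],
    [0, 0, 0, 1]
  ]
}}

```text
time: 6.65
position: [0.4505, 0.2286, 0.0977]
ee_rot: [2.026, 2.399, 0.003]
force: [0.5, 0.3, 0.3]
opening: 0.574
grip_force: 0.0
```

{"api": "carry_out", "payload": {
  "rows": [
    [0, 0, 0, 1],
    [0, 0, 0, 0.25],
    [-0.9, 0.7, 0, 0],
    [-0.9, 0.7, 0, 0],
    [-0.9, 0.7, 0, 0]
  ]
}}

```text
time: 7.15
position: [0.5035, 0.1604, 0.0978]
ee_rot: [2.22, 2.221, 0.003]
force: [0.5, -0.4, -0.4]
opening: 0.576
grip_force: 0.0
```

{"api": "carry_out", "payload": {
  "rows": [
    [-0.9, 0.7, 0, 0],
    [-0.8, 0.7, 0, 0],
    [0, 0, 0, 0]
  ]
}}

```text
time: 7.45
position: [0.5402, 0.1142, 0.0981]
ee_rot: [2.225, 2.211, 0.002]
force: [0.7, -0.8, -0.1]
opening: 0.578
grip_force: 0.0
```

```bash
python3 - <<'E'
from plant import manip
import cv2,numpy as np
s=manip.get_state();print(s["joint_pos"],s["position"])
c=manip.read_camera("top"); np.savez("top2.npz",**c)
cv2.imwrite("pics/p2.png",cv2.resize(c["frame"][160:290,170:330,::-1],None,fx=4.5,fy=4.5,interpolation=cv2.INTER_CUBIC))
E
```

```text
[-0.7173249   0.22317183  0.51624672  1.86610181 -0.12062391  1.0800494
 -0.16150795] [0.54018731 0.11415732 0.09806201]
```

View pics/p2.png

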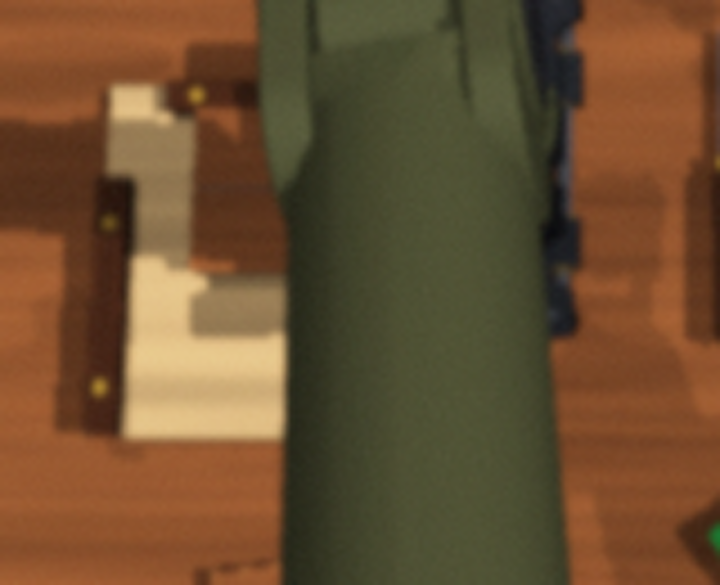

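The blank's +y end shows at about (192,150) in the crop, roughly 43 mm short of the stop, with its far edge at the fence. The gripper is behind its near end.

{"api": "carry_out", "payload": {
  "rows": [
    [0, 0, 1, 0],
    [0, 0, 1, 0],
    [0, 0, 0.6, 0],
    [0, 0, 0.25, 0],
    [0, 0, 0, 0]
  ]
}}

```text
time: 8.0
position: [0.5367, 0.1191, 0.0258]
ee_rot: [-2.221, -2.222, 0.002]
force: [-0.4, -0.1, 0.6]
opening: 0.572
grip_force: 0.0
```

{"api": "carry_out", "payload": {
  "rows": [
    [0.4, 0, 0, 0],
    [0.4, 0, 0, 0],
    [0.3, 0, 0, 0],
    [0.3, 0, 0, 0],
    [0.3, 0, 0, 0]
  ]
}}

```text
time: 8.5
position: [0.5376, 0.1617, 0.0267]
ee_rot: [2.221, 2.221, 0.0]
force: [0.4, -1.7, 0.4]
opening: 0.575
grip_force: 0.7
```

{"api": "carry_out", "payload": {
  "rows": [
    [0.3, 0, 0, 0],
    [0.3, 0, 0, 0],
    [0.3, 0, 0, 0],
    [0.3, 0, 0, 0],
    [0, 0, 0, 0]
  ]
}}

```text
time: 9.0
position: [0.5371, 0.1931, 0.0262]
ee_rot: [-2.219, -2.223, -0.001]
force: [-0.4, -0.0, -0.1]
opening: 0.572
grip_force: 0.0
```

{"api": "carry_out", "payload": {
  "rows": [
    [0.08, 0, 0, 0],
    [0.08, 0, 0, 0],
    [0, 0, 0, 0]
  ]
}}

```text
time: 9.3
position: [0.5372, 0.1953, 0.0262]
ee_rot: [-2.222, -2.221, 0.0]
force: [-0.7, -0.5, -1.0]
opening: 0.574
grip_force: 0.0
```

{"api": "carry_out", "payload": {
  "rows": [
    [0.08, 0, 0, 0],
    [0.08, 0, 0, 0],
    [0, 0, 0, 0]
  ]
}}

```text
time: 9.6
position: [0.5373, 0.1982, 0.0262]
ee_rot: [2.222, 2.22, -0.002]
force: [-0.7, -2.5, 0.8]
opening: 0.572
grip_force: 1.6
```

{"api": "carry_out", "payload": {
  "rows": [
    [0.06, 0, 0, 0],
    [0.06, 0, 0, 0],
    [0, 0, 0, 0]
  ]
}}

```text
time: 9.9
position: [0.5373, 0.1982, 0.0262]
ee_rot: [2.222, 2.217, -0.007]
force: [-2.3, -7.9, 3.0]
opening: 0.574
grip_force: 4.4
```

{"api": "carry_out", "payload": {
  "rows": [
    [0.06, 0, 0, 0],
    [0.06, 0, 0, 0],
    [0, 0, 0, 0]
  ]
}}

```text
time: 10.2
position: [0.5373, 0.1983, 0.0262]
ee_rot: [2.222, 2.215, -0.011]
force: [-1.5, -14.1, 6.5]
opening: 0.575
grip_force: 6.9
```

{"api": "carry_out", "payload": {
  "rows": [
    [-0.3, 0, 0, 0],
    [-0.7, 0, 0, 0],
    [0, 0, -1, 0],
    [0, 0, -1, 0],
    [0, 0, -0.8, 0]
  ]
}}

```text
time: 10.7
position: [0.5378, 0.1801, 0.0977]
ee_rot: [-2.222, -2.221, -0.003]
force: [0.3, 0.4, -0.6]
opening: 0.575
grip_force: 0.0
```

{"api": "carry_out", "payload": {
  "hand": 87,
  "rows": [
    [0.9, -0.8, 0, 0],
    [0.9, -0.8, 0, 0],
    [0.9, -0.8, 0, 0],
    [0.9, -0.8, 0, 0],
    [0.8, -0.8, 0, 0]
  ]
}}

```text
time: 11.2
position: [0.4364, 0.2915, 0.0966]
ee_rot: [-2.22, -2.221, -0.002]
force: [-0.5, 0.4, -0.1]
opening: 0.936
grip_force: 0.0
```

{"api": "carry_out", "payload": {
  "rows": [
    [0, 0, 0, -1],
    [0, 0, 0, -1],
    [0, 0, 0, -1],
    [0, 0, 0, -1],
    [0, 0, 0, -1]
  ]
}}

```text
time: 11.7
position: [0.4374, 0.2903, 0.0965]
ee_rot: [-1.319, -2.851, -0.002]
force: [0.6, -0.2, 0.5]
opening: 1.002
grip_force: 0.0
```

{"api": "carry_out", "payload": {
  "rows": [
    [0, 0, 0, -1],
    [0, 0, 0, -1],
    [0, 0, 0, -1],
    [0, 0, 0, -1],
    [0, 0, 0, -1]
  ]
}}

```text
time: 12.2
position: [0.4374, 0.2903, 0.0965]
ee_rot: [0.265, 3.13, 0.002]
force: [-0.4, -0.1, 0.2]
opening: 0.999
grip_force: 0.0
```

{"api": "carry_out", "payload": {
  "rows": [
    [0, 0, 0, -1],
    [0, 0, 0, -0.25],
    [0, 0, 0, 0]
  ]
}}

```text
time: 12.5
position: [0.4374, 0.2902, 0.0964]
ee_rot: [0.001, 3.141, 0.002]
force: [0.1, 0.2, 0.7]
opening: 1.0
grip_force: 0.0
```

{"api": "carry_out", "payload": {
  "rows": [
    [0, 0, 1, 0],
    [0, 0, 1, 0],
    [0, 0, 0.6, 0],
    [0, 0, 0.2, 0],
    [0, 0, 0, 0]
  ]
}}

```text
time: 13.0
position: [0.4371, 0.2899, 0.0259]
ee_rot: [-0.002, -3.141, 0.001]
force: [0.4, 0.5, 0.1]
opening: 1.003
grip_force: 0.0
```

{"api": "carry_out", "payload": {
  "rows": [
    [-0.5, 0, 0, 0],
    [-0.5, 0, 0, 0],
    [-0.4, 0, 0, 0],
    [-0.2, 0, 0, 0],
    [0, 0, 0, 0]
  ]
}}

```text
time: 13.5
position: [0.4787, 0.2899, 0.0265]
ee_rot: [0.003, 3.141, 0.0]
force: [-0.0, 1.2, -0.4]
opening: 0.997
grip_force: 0.0
```

{"api": "carry_out", "payload": {
  "rows": [
    [-0.08, 0, 0, 0],
    [-0.08, 0, 0, 0],
    [-0.08, 0, 0, 0],
    [0, 0, 0, 0]
  ]
}}

```text
time: 13.9
position: [0.4835, 0.2902, 0.0263]
ee_rot: [0.001, 3.142, 0.0]
force: [-0.9, 0.0, 0.6]
opening: 0.999
grip_force: 0.0
```

{"api": "carry_out", "payload": {
  "rows": [
    [-0.08, 0, 0, 0],
    [-0.08, 0, 0, 0],
    [-0.04, 0, 0, 0],
    [0, 0, 0, 0]
  ]
}}

```text
time: 14.3
position: [0.4838, 0.2904, 0.0258]
ee_rot: [0.0, -3.133, 0.002]
force: [-10.6, -0.4, 8.4]
opening: 1.001
grip_force: 5.4
```

{"api": "carry_out", "payload": {
  "rows": [
    [0.3, 0, 0, 0],
    [0.6, 0, 0, 0],
    [0, 0, -1, 0],
    [0, 0, -1, 0],
    [0, 0, -1, 0]
  ]
}}

```text
time: 14.8
position: [0.4661, 0.2901, 0.1022]
ee_rot: [0.0, 3.141, 0.0]
force: [0.4, 0.3, 0.2]
opening: 1.004
grip_force: 0.0
```

{"api": "carry_out", "payload": {
  "rows": [
    [0, 0, -1, 0.975],
    [0, 0, -1, 0.975],
    [0, 0, -1, 0],
    [0, 0, -1, 0],
    [0, 0, -1, 0]
  ]
}}

```text
time: 15.3
position: [0.4662, 0.2901, 0.2275]
ee_rot: [0.427, 3.111, 0.001]
force: [-0.0, 0.2, -0.3]
opening: 0.998
grip_force: 0.0
```

{"api": "carry_out", "payload": {
  "rows": [
    [0, 0, -1, 0],
    [0, 0, -1, 0],
    [0, 0, -1, 0],
    [-0.3, -0.8, 0, 0],
    [-0.3, -0.8, 0, 0]
  ]
}}

```text
time: 15.8
position: [0.4701, 0.2469, 0.3016]
ee_rot: [0.425, 3.111, 0.001]
force: [-0.9, 0.3, 0.3]
opening: 0.998
grip_force: 0.0
```

{"api": "carry_out", "payload": {
  "rows": [
    [-0.3, -0.8, 0, 0],
    [-0.3, -0.8, 0, 0],
    [-0.3, -0.8, 0, 0],
    [-0.3, -0.8, 0, 0],
    [-0.3, -0.8, 0, 0]
  ]
}}

```text
time: 16.3
position: [0.4787, 0.139, 0.3005]
ee_rot: [-0.429, -3.112, 0.001]
force: [-0.2, -0.4, 0.5]
opening: 1.0
grip_force: 0.0
```

{"api": "carry_out", "payload": {
  "rows": [
    [-0.3, -0.8, 0, 0],
    [-0.3, -0.8, 0, 0],
    [-0.3, -0.8, 0, 0],
    [-0.3, -0.8, 0, 0],
    [-0.3, -0.8, 0, 0]
  ]
}}

```text
time: 16.8
position: [0.4876, 0.0327, 0.3005]
ee_rot: [-0.429, -3.112, 0.0]
force: [-0.2, -0.2, -0.5]
opening: 0.999
grip_force: 0.0
```

{"api": "carry_out", "payload": {
  "rows": [
    [-0.3, -0.8, 0, 0],
    [-0.3, -0.8, 0, 0],
    [-0.3, -0.8, 0, 0],
    [-0.3, -0.8, 0, 0],
    [0, 0, 0, 0]
  ]
}}

```text
time: 17.3
position: [0.4946, -0.055, 0.3008]
ee_rot: [0.437, 3.111, -0.002]
force: [0.1, 0.0, -0.1]
opening: 0.999
grip_force: 0.0
```

```bash
python3 - <<'E'
from plant import manip
import cv2,numpy as np
s=manip.get_state();print(s["joint_pos"],s["position"])
c=manip.read_camera("top"); np.savez("top3.npz",**c)
w=manip.read_camera("wrist"); np.savez("wrist3.npz",**w); print(w["world_from_camera"].round(3).tolist(),w["mtx"][0,0])
a=cv2.resize(c["frame"][165:275,175:305,::-1],None,fx=5,fy=5,interpolation=cv2.INTER_CUBIC)
cv2.imwrite("pics/p3.png",a); cv2.imwrite("pics/w3.png",w["frame"][:,:,::-1])
E
```

```text
[-0.59705594 -0.06374354  0.62873688  1.71317541  0.03883743  1.47988062
  1.31866413] [ 0.4946434  -0.05498629  0.30077012]
[[0.273, 0.925, 0.263, 0.422], [0.962, -0.263, -0.075, -0.033], [0.0, 0.273, -0.962, 0.463], [0.0, 0.0, 0.0, 1.0]] 285.82926129934685
```

View pics/p3.png

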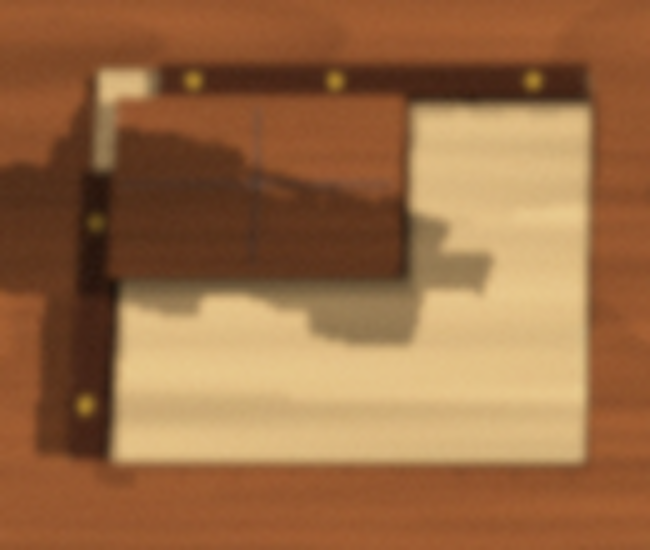

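View pics/w3.png

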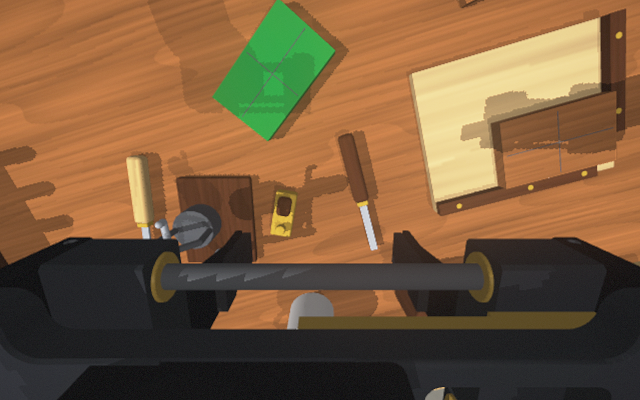

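The top crop shows the blank flush: its far edge is on the fence line (y≈97), its end is on the stop (x≈110), and the pencil cross is at (258,182). The wrist view shows the weight at (195,228) on the hook. Moving over the grip.

{"api": "carry_out", "payload": {
  "rows": [
    [-0.3, -0.9, 0, 0],
    [-0.35, -0.9, 0, 0],
    [-0.35, -0.9, 0, 0],
    [-0.35, -0.9, 0, 0],
    [-0.35, -0.9, 0, 0]
  ]
}}

```text
time: 17.9
position: [0.5061, -0.1695, 0.3009]
ee_rot: [-0.423, -3.113, -0.001]
force: [1.1, 0.7, -0.6]
opening: 1.004
grip_force: 0.0
```

{"api": "carry_out", "payload": {
  "rows": [
    [-0.35, -0.9, 0, 0],
    [-0.35, -0.9, 0, 0],
    [-0.25, -0.6, 0, 0],
    [0, 0, 0, 0],
    [0, 0, 0, 0]
  ]
}}

```text
time: 18.4
position: [0.5128, -0.2329, 0.3008]
ee_rot: [-0.425, -3.112, -0.001]
force: [0.0, 0.4, -0.4]
opening: 1.0
grip_force: 0.0
```

```bash
python3 - <<'E'
from plant import manip
from h import *
from scipy.spatial.transform import Rotation as R
s=manip.get_state();print(s["position"],s["joint_pos"])
Rm=R.from_rotvec(s["ee_rot"]).as_matrix()
print("to grip, tool units",Rm.T@(np.array([.5113,-.2395,.183])-s["position"])/.025, Rm[:,0])
c=dict(np.load("top3.npz"));print("mid",px2w(c,[(258/5+174.6,182/5+164.6)],.042))
E
```

```text
[ 0.51283862 -0.23292828  0.30075391] [-0.37672127  0.13006448  0.84205684  1.57200387 -0.09783352  1.48413146
  1.76888091]
to grip, tool units [-0.01541662 -0.27321562  4.70994456] [-9.63334944e-01  2.68300202e-01  8.86813444e-04]
mid [[0.54567521 0.28787289 0.042     ]]
```

{"api": "carry_out", "payload": {
  "rows": [
    [0, -0.27, 0.8, 0],
    [0, 0, 1, 0],
    [0, 0, 1, 0],
    [0, 0, 0.9, 0],
    [0, 0, 0.6, 0]
  ]
}}

```text
time: 18.9
position: [0.5107, -0.2381, 0.192]
ee_rot: [-0.422, -3.111, -0.003]
force: [-0.2, 0.4, 0.5]
opening: 1.002
grip_force: 0.0
```

{"api": "carry_out", "payload": {
  "rows": [
    [0, 0, 0.35, 0],
    [0, 0, 0, 0]
  ]
}}

```text
time: 19.1
position: [0.5106, -0.2397, 0.1842]
ee_rot: [-0.425, -3.111, -0.001]
force: [-0.7, 0.1, 0.7]
opening: 1.001
grip_force: 0.0
```

```bash
python3 - <<'E'
from plant import manip
import cv2,numpy as np
s=manip.get_state();print(s["position"],s["force"])
c=manip.read_camera("scene")
cv2.imwrite("pics/s4.png",cv2.resize(c["frame"][100:250,150:330,::-1],None,fx=4,fy=4,interpolation=cv2.INTER_CUBIC))
E
```

```text
[ 0.51061734 -0.23968375  0.18423018] [-0.66695471  0.14031195  0.69473672]
```

View pics/s4.png

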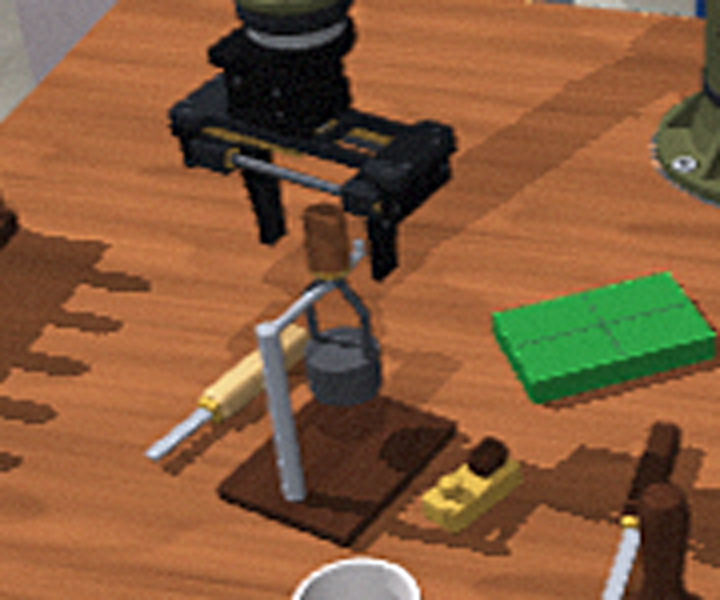

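The grip, at (327,240), sits centred between the fingers at (268,200) and (382,240). Closing on it.

{"api": "carry_out", "payload": {
  "hand": 15,
  "rows": [
    [0, 0, 0, 0],
    [0, 0, 0, 0],
    [0, 0, 0, 0],
    [0, 0, 0, 0],
    [0, 0, 0, 0]
  ]
}}

```text
time: 19.65
position: [0.5109, -0.2408, 0.1853]
ee_rot: [0.427, 3.112, 0.0]
force: [0.1, 0.0, -0.0]
opening: 0.63
grip_force: 0.0
```

{"api": "carry_out", "payload": {
  "rows": [
    [0, 0, 0, 0],
    [0, 0, 0, 0],
    [0, 0, -0.1, 0],
    [0, 0, -0.2, 0],
    [0, 0, 0, 0]
  ]
}}

```text
time: 20.15
position: [0.5101, -0.2406, 0.192]
ee_rot: [-0.427, -3.111, 0.0]
force: [0.3, -1.9, -8.8]
opening: 0.338
grip_force: 29.9
```

{"api": "carry_out", "payload": {
  "rows": [
    [0, 0, -0.3, 0],
    [0, 0, -0.4, 0],
    [0, 0, -0.3, 0],
    [0, 0, -0.1, 0],
    [0, 0, 0, 0]
  ]
}}

```text
time: 20.65
position: [0.5112, -0.241, 0.2208]
ee_rot: [0.427, 3.111, 0.0]
force: [0.1, -0.4, -7.7]
opening: 0.341
grip_force: 29.9
```

```bash
python3 - <<'E'
from plant import manip
import cv2,numpy as np
s=manip.get_state();print(s["position"],s["force"],s["ft_torque"])
c=manip.read_camera("scene")
cv2.imwrite("pics/s5.png",cv2.resize(c["frame"][110:230,180:290,::-1],None,fx=5,fy=5,interpolation=cv2.INTER_CUBIC))
E
```

```text
[ 0.51120471 -0.24099393  0.22080858] [ 0.08857027 -0.43827228 -7.65680527] [-0.04167519  0.00285401 -0.01516982]
```

View pics/s5.png

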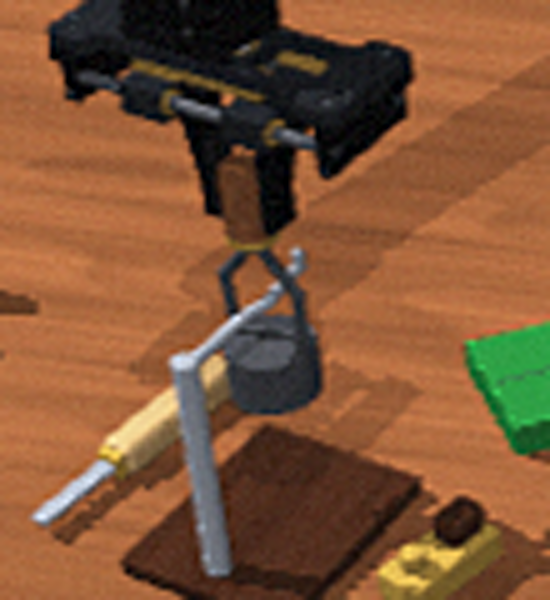

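Held and raised 36 mm: the loop's peak at (255,255) is clear of the hook arm. Moving it off over the tip.

{"api": "carry_out", "payload": {
  "rows": [
    [0.2, 0, 0, 0],
    [0.4, 0, 0, 0],
    [0.5, 0, 0, 0],
    [0.5, 0, 0, 0],
    [0.5, 0, 0, 0]
  ]
}}

```text
time: 21.2
position: [0.4586, -0.2265, 0.2196]
ee_rot: [-0.428, -3.111, -0.001]
force: [0.4, -0.8, -7.5]
opening: 0.335
grip_force: 29.9
```

{"api": "carry_out", "payload": {
  "rows": [
    [0.5, 0, 0, 0],
    [0.5, 0, 0, 0],
    [0.4, 0, 0, 0],
    [0.2, 0, 0, 0],
    [0, 0, 0, 0]
  ]
}}

```text
time: 21.7
position: [0.4207, -0.2157, 0.2199]
ee_rot: [-0.427, -3.112, -0.002]
force: [0.4, -0.2, -7.3]
opening: 0.333
grip_force: 29.9
```

```bash
python3 - <<'E'
from plant import manip
import numpy as np
s=manip.get_state();print(s["position"],s["joint_pos"],s["force"])
E
```

```text
[ 0.42066112 -0.21570225  0.21985472] [-0.4256486  -0.11756902  0.79714122  1.89939292  0.0850345   1.32587481
  1.64519744] [ 0.36941987 -0.24559992 -7.28446506]
```

{"api": "carry_out", "payload": {
  "rows": [
    [0, 0, -0.3, 0],
    [0, 0, -0.5, 0],
    [0, 0, -0.5, 0],
    [0, 0, -0.3, 0],
    [0, 0.2, 0, 0]
  ]
}}

```text
time: 22.2
position: [0.424, -0.2122, 0.2619]
ee_rot: [0.429, 3.109, -0.001]
force: [0.6, -0.6, -8.5]
opening: 0.338
grip_force: 29.9
```

{"api": "carry_out", "payload": {
  "rows": [
    [0, 0.4, 0, 0],
    [0, 0.6, 0, 0],
    [0, 0.7, 0, 0],
    [0, 0.7, 0, 0],
    [0, 0.7, 0, 0]
  ]
}}

```text
time: 22.7
position: [0.4438, -0.1344, 0.2593]
ee_rot: [-0.425, -3.111, -0.001]
force: [1.3, 0.5, -6.8]
opening: 0.338
grip_force: 29.9
```

{"api": "carry_out", "payload": {
  "rows": [
    [0, 0.7, 0, 0],
    [0, 0.7, 0, 0],
    [0, 0.7, 0, 0],
    [0, 0.7, 0, 0],
    [0, 0.7, 0, 0]
  ]
}}

```text
time: 23.2
position: [0.4672, -0.0502, 0.2592]
ee_rot: [-0.425, -3.111, 0.0]
force: [0.2, -0.9, -8.7]
opening: 0.334
grip_force: 29.9
```

{"api": "carry_out", "payload": {
  "rows": [
    [0, 0.7, 0, 0],
    [0, 0.7, 0, 0],
    [0, 0.7, 0, 0],
    [0, 0.7, 0, 0],
    [0, 0.7, 0, 0]
  ]
}}

```text
time: 23.7
position: [0.4915, 0.0336, 0.26]
ee_rot: [0.427, 3.112, 0.0]
force: [-0.1, 0.3, -7.1]
opening: 0.336
grip_force: 29.9
```

{"api": "carry_out", "payload": {
  "rows": [
    [0, 0.7, 0, 0],
    [0, 0.7, 0, 0],
    [0, 0.7, 0, 0],
    [0, 0.7, 0, 0],
    [0, 0.7, 0, 0]
  ]
}}

```text
time: 24.2
position: [0.515, 0.1179, 0.26]
ee_rot: [-0.427, -3.112, 0.0]
force: [0.2, -0.2, -7.8]
opening: 0.334
grip_force: 29.9
```

{"api": "carry_out", "payload": {
  "rows": [
    [0, 0.7, 0, 0],
    [0, 0.7, 0, 0],
    [0, 0.7, 0, 0],
    [0, 0.7, 0, 0],
    [0, 0.7, 0, 0]
  ]
}}

```text
time: 24.7
position: [0.5386, 0.2021, 0.26]
ee_rot: [-0.427, -3.112, 0.0]
force: [-0.5, -0.4, -7.0]
opening: 0.336
grip_force: 29.9
```

{"api": "carry_out", "payload": {
  "rows": [
    [0.2, 0.7, 0, 0],
    [0.2, 0.7, 0, 0],
    [0.2, 0.6, 0, 0],
    [0, 0.3, 0, 0],
    [0, 0, 0, 0]
  ]
}}

```text
time: 25.2
position: [0.5391, 0.2618, 0.2599]
ee_rot: [0.423, 3.113, 0.0]
force: [0.7, 0.4, -7.5]
opening: 0.341
grip_force: 29.9
```

```bash
cat > look.py <<'E'
from plant import manip
from h import *
from scipy.spatial.transform import Rotation as R
s=manip.get_state();Rm=R.from_rotvec(s["ee_rot"]).as_matrix()
print(s["position"].round(4),Rm[:,2].round(4),"units to mid",(Rm.T@(np.array([.5455,.289,.160])-s["position"])/.025).round(2),s["joint_pos"].round(2))
c=manip.read_camera("scene");D=c["depth"];K=c["mtx"];T=c["world_from_camera"]
v,u=np.mgrid[0:400,0:640]
P=np.stack([(u-K[0,2])/K[0,0]*D,(v-K[1,2])/K[1,1]*D,D],-1)@T[:3,:3].T+T[:3,3]
m=(D>0)&(np.hypot(P[...,0]-s["position"][0],P[...,1]-s["position"][1])<.05)
for z in np.arange(.03,s["position"][2]+.02,.01):
    q=P[m&(abs(P[...,2]-z)<.005)]
    if len(q)>3: print(round(z,3),len(q),q[:,:2].min(0).round(3),q[:,:2].max(0).round(3))
E
python3 look.py
```

```text
[0.5391 0.2618 0.2599] [ 3.e-04  2.e-04 -1.e+00] units to mid [0.04 1.12 4.  ] [-0.8   0.2   0.35  1.54 -0.07  1.41  0.86]
0.04 637 [0.491 0.213] [0.588 0.312]
0.05 4 [0.506 0.248] [0.568 0.29 ]
0.14 30 [0.549 0.24 ] [0.572 0.291]
0.15 64 [0.545 0.239] [0.571 0.292]
0.16 61 [0.542 0.237] [0.572 0.291]
0.17 225 [0.514 0.238] [0.571 0.292]
0.18 28 [0.528 0.24 ] [0.564 0.29 ]
0.19 17 [0.534 0.239] [0.552 0.291]
0.2 17 [0.534 0.238] [0.55  0.291]
0.21 23 [0.533 0.236] [0.554 0.292]
0.22 27 [0.531 0.236] [0.551 0.291]
0.23 25 [0.536 0.248] [0.55  0.282]
0.24 9 [0.54  0.255] [0.548 0.275]
0.25 39 [0.54  0.248] [0.559 0.278]
0.26 51 [0.541 0.239] [0.559 0.285]
0.27 75 [0.535 0.238] [0.56  0.289]
```

{"api": "carry_out", "payload": {
  "rows": [
    [0.05, 0.3, 0, 0],
    [0.05, 0.5, 0, 0],
    [0, 0.3, 0.3, 0],
    [0, 0, 0.6, 0],
    [0, 0, 0.7, 0]
  ]
}}

```text
time: 25.75
position: [0.5441, 0.2874, 0.2187]
ee_rot: [-0.426, -3.113, 0.001]
force: [0.0, -0.1, -7.1]
opening: 0.339
grip_force: 29.9
```

{"api": "carry_out", "payload": {
  "rows": [
    [0, 0, 0.7, 0],
    [0, 0, 0.6, 0],
    [0, 0, 0.4, 0],
    [0, 0, 0.2, 0],
    [0, 0, 0, 0]
  ]
}}

```text
time: 26.25
position: [0.544, 0.287, 0.1718]
ee_rot: [-0.427, -3.112, 0.001]
force: [-0.5, 0.8, -6.9]
opening: 0.339
grip_force: 29.9
```

```bash
python3 look.py | head -12
```

```text
[0.544  0.287  0.1718] [-9.e-04 -7.e-04 -1.e+00] units to mid [-0.04  0.1   0.47] [-0.81  0.28  0.34  1.62 -0.1   1.26  0.84]
0.03 4 [0.591 0.277] [0.593 0.296]
0.04 388 [0.502 0.238] [0.593 0.337]
0.05 27 [0.525 0.254] [0.588 0.314]
0.06 58 [0.548 0.262] [0.575 0.318]
0.07 51 [0.551 0.264] [0.577 0.317]
0.08 154 [0.517 0.262] [0.578 0.317]
0.09 97 [0.522 0.263] [0.571 0.316]
0.1 17 [0.538 0.262] [0.559 0.315]
0.11 19 [0.538 0.261] [0.559 0.316]
0.12 14 [0.538 0.26 ] [0.557 0.317]
0.13 23 [0.54  0.262] [0.556 0.317]
```

Centred within a couple of mm, with about 12 mm left to go. Lowering in small steps.

{"api": "carry_out", "payload": {
  "rows": [
    [0, 0, 0.12, 0],
    [0, 0, 0.12, 0],
    [0, 0, 0.08, 0],
    [0, 0, 0, 0]
  ]
}}

```text
time: 26.7
position: [0.5441, 0.2871, 0.1643]
ee_rot: [-0.427, -3.112, 0.0]
force: [0.2, -0.1, -7.3]
opening: 0.337
grip_force: 29.9
```

{"api": "carry_out", "payload": {
  "rows": [
    [0, 0, 0.04, 0],
    [0, 0, 0.04, 0],
    [0, 0, 0, 0]
  ]
}}

```text
time: 27.0
position: [0.5446, 0.2873, 0.1632]
ee_rot: [0.427, 3.112, 0.001]
force: [0.1, -0.5, -4.8]
opening: 0.338
grip_force: 29.9
```

Contact starting.

{"api": "carry_out", "payload": {
  "rows": [
    [0, 0, 0.03, 0],
    [0, 0, 0.03, 0],
    [0, 0, 0, 0]
  ]
}}

```text
time: 27.3
position: [0.5452, 0.2877, 0.163]
ee_rot: [0.427, 3.11, 0.003]
force: [-1.2, -0.2, 5.7]
opening: 0.337
grip_force: 29.8
```

{"api": "carry_out", "payload": {
  "rows": [
    [0, 0, -0.04, 0],
    [0, 0, 0, 0]
  ]
}}

```text
time: 27.5
position: [0.5449, 0.2876, 0.163]
ee_rot: [0.427, 3.111, 0.002]
force: [-0.5, 0.4, 4.5]
opening: 0.335
grip_force: 29.8
```

{"api": "carry_out", "payload": {
  "hand": 60,
  "rows": [
    [0, 0, 0, 0],
    [0, 0, 0, 0],
    [0, 0, 0, 0],
    [0, 0, 0, 0],
    [0, 0, 0, 0]
  ]
}}

```text
time: 28.0
position: [0.5441, 0.287, 0.1617]
ee_rot: [-0.427, -3.112, 0.001]
force: [0.1, 1.1, 0.5]
opening: 0.661
grip_force: 0.0
```

```bash
python3 look.py | head -14
```

```text
[0.5441 0.287  0.1617] [-4.e-04 -3.e-04 -1.e+00] units to mid [-0.03  0.09  0.07] [-0.81  0.29  0.34  1.63 -0.1   1.24  0.85]
0.03 7 [0.548 0.263] [0.593 0.293]
0.04 366 [0.501 0.239] [0.593 0.337]
0.05 55 [0.547 0.251] [0.575 0.317]
0.06 51 [0.545 0.263] [0.576 0.318]
0.07 137 [0.517 0.264] [0.575 0.316]
0.08 118 [0.521 0.263] [0.574 0.316]
0.09 20 [0.539 0.264] [0.558 0.317]
0.1 15 [0.539 0.262] [0.558 0.318]
0.11 15 [0.539 0.264] [0.557 0.319]
0.12 23 [0.539 0.263] [0.558 0.318]
0.13 26 [0.54  0.271] [0.557 0.311]
0.14 12 [0.541 0.278] [0.552 0.302]
0.15 27 [0.546 0.276] [0.562 0.305]
```

{"api": "carry_out", "payload": {
  "rows": [
    [0, 0, -0.3, 0],
    [0, 0, -0.6, 0],
    [0, 0, -1, 0],
    [0, 0, -1, 0],
    [0, 0, -1, 0]
  ]
}}

```text
time: 28.55
position: [0.5445, 0.2873, 0.2622]
ee_rot: [0.427, 3.111, 0.002]
force: [0.2, -0.2, -0.3]
opening: 0.689
grip_force: 0.0
```

{"api": "carry_out", "payload": {
  "rows": [
    [0, 0, -1, 0],
    [0, 0, -1, 0],
    [0, -0.8, 0, 0],
    [0, -0.9, 0, 0],
    [0, -0.9, 0, 0]
  ]
}}

```text
time: 29.05
position: [0.5269, 0.224, 0.3114]
ee_rot: [0.426, 3.111, 0.002]
force: [0.2, 0.2, -0.4]
opening: 0.69
grip_force: 0.0
```

{"api": "carry_out", "payload": {
  "rows": [
    [0, -0.9, 0, 0],
    [0, -0.9, 0, 0],
    [0, -0.9, 0, 0],
    [0, -0.9, 0, 0],
    [0, -0.9, 0, 0]
  ]
}}

```text
time: 29.55
position: [0.4961, 0.1147, 0.3102]
ee_rot: [0.427, 3.112, 0.001]
force: [-0.2, 0.2, -0.1]
opening: 0.689
grip_force: 0.0
```

{"api": "carry_out", "payload": {
  "rows": [
    [0, -0.9, 0, 0],
    [0, -0.9, 0, 0],
    [0, -0.9, 0, 0],
    [0, -0.5, 0, 0],
    [0, 0, 0, 0]
  ]
}}

```text
time: 30.05
position: [0.4747, 0.0371, 0.3099]
ee_rot: [0.432, 3.111, 0.001]
force: [0.3, 0.2, 0.2]
opening: 0.69
grip_force: 0.0
```

```bash
python3 - <<'E'
from plant import manip
from h import *
c=manip.read_camera("top"); T=c["world_from_camera"];K=c["mtx"]
v,u=np.mgrid[0:400,0:640]
def cloud(c):
    D=c["depth"]; return np.stack([(u-K[0,2])/K[0,0]*D,(v-K[1,2])/K[1,1]*D,D],-1)@T[:3,:3].T+T[:3,3]
for n,c_ in(("before",dict(np.load("top3.npz"))),("now",c)):
    P=cloud(c_); m=(P[...,2]>.038)&(P[...,2]<.046)&(P[...,0]>.4)&(P[...,0]<.62)&(P[...,1]>.15)&(P[...,1]<.4)
    q=P[m];print(n,m.sum(),np.percentile(q[:,:2],[1,99],axis=0).round(4).tolist())
P=cloud(c);m=(P[...,2]>.18)&(P[...,2]<.21)&(abs(P[...,1]-.29)<.06)&(abs(P[...,0]-.545)<.06)
q=P[m];print("grip top",m.sum(),q.min(0).round(4),q.max(0).round(4))
d=np.abs(c["frame"].astype(int)-np.load("top3.npz")["frame"]).sum(2)[175:225,190:270]; print(manip.get_state()["position"])
E
```

```text
before 2008 [[0.4957, 0.2087], [0.6052, 0.3744]]
now 1283 [[0.4576, 0.2181], [0.5973, 0.377]]
grip top 148 [0.5312 0.2722 0.1808] [0.5594 0.3032 0.2027]
[0.47487514 0.03884994 0.30975223]
```

```bash
python3 - <<'E'
from plant import manip
from h import *
c=manip.read_camera("top"); T=c["world_from_camera"];K=c["mtx"]
v,u=np.mgrid[0:400,0:640]
for n,c_ in(("before",dict(np.load("top3.npz"))),("now",c)):
    D=c_["depth"];P=np.stack([(u-K[0,2])/K[0,0]*D,(v-K[1,2])/K[1,1]*D,D],-1)@T[:3,:3].T+T[:3,3]
    Z=P[...,2]
    # -x edge (bottom rows) per column; -y edge (right cols) per row; sub-pixel at z=.030 crossing
    e=[];
    for col in range(200,256,6):
        z=Z[212:235,col]; e.append((212+int(np.argmax(z<.030))))
    r=[240+int(np.argmax(Z[row,240:275]<.030)) for row in range(188,220,4)]
    l=[round(float(Z[row,196:202].mean()),3) for row in (202,210,216)]
    print(n,"bottom rows",e,"right cols",r)
# gray edges: boundary positions
    g=c_["frame"].astype(float)@[.3,.3,.4]
    print(" grad",[212+int(np.argmax(np.diff(g[212:235,col]))) for col in range(202,256,6)],[245+int(np.argmax(np.diff(g[row,245:270]))) for row in range(190,220,4)])
E
```

```text
before bottom rows [220, 220, 220, 220, 220, 220, 220, 220, 220, 220] right cols [257, 257, 256, 256, 256, 256, 256, 256]
 grad [225, 227, 224, 223, 224, 226, 231, 233, 233] [256, 256, 256, 256, 256, 256, 256, 256]
now bottom rows [220, 220, 220, 220, 220, 220, 220, 220, 220, 233] right cols [240, 240, 240, 240, 240, 240, 240, 240]
 grad [221, 223, 223, 223, 228, 220, 220, 220, 220] [267, 248, 249, 249, 250, 251, 252, 253]
```

{"api": "carry_out", "payload": {
  "rows": [
    [0, -0.8, 0, 0],
    [0, -0.8, 0, 0],
    [0, -0.8, 0, 0],
    [0, -0.6, 0, 0],
    [0, 0, 0, 0]
  ]
}}

```text
time: 30.65
position: [0.4542, -0.0359, 0.3099]
ee_rot: [0.434, 3.111, 0.001]
force: [0.9, 0.4, 0.0]
opening: 0.69
grip_force: 0.0
```

```bash
python3 - <<'E'
from plant import manip
import numpy as np
c=manip.read_camera("top"); b=np.load("top3.npz")
for c_ in(b,c):
    g=c_["frame"].astype(float)@[.3,.3,.4]
    # right edge & left edge (blank/stop) gradients, sub-pixel centroid
    for lo,hi in((250,264),(192,206)):
        o=[]
        for row in range(190,220,4):
            d=np.abs(np.diff(g[row,lo:hi]));d[d<4]=0;o.append(round(float((d*np.arange(lo,hi-1)).sum()/max(d.sum(),1)),1))
        print(lo,o)
    print([round(float(x),3) for x in c_["depth"][205,250:262]])
E
```

```text
250 [256.6, 256.1, 255.9, 256.0, 256.0, 256.5, 257.5, 255.9]
192 [195.3, 194.8, 194.7, 196.4, 195.6, 193.8, 195.9, 195.1]
[1.035, 1.032, 1.03, 1.034, 1.033, 1.039, 1.053, 1.058, 1.06, 1.06, 1.055, 1.061]
250 [256.7, 256.3, 255.9, 256.0, 255.9, 256.1, 255.9, 255.8]
192 [194.2, 194.1, 194.4, 196.7, 198.9, 194.2, 195.7, 195.2]
[1.033, 1.033, 1.036, 1.034, 1.034, 1.038, 1.051, 1.055, 1.056, 1.056, 1.059, 1.06]
```

The blank's edges haven't moved, and the weight stands upright at the middle. Handing in.

```bash
python3 -c "
from plant import manip
print(manip.hand_in())"
```

```text
the job is handed in; nothing more can be done
None
```

The job is handed in at about 31 s: the blank was pushed home against the fence and end stop, and the weight was lifted off its hook and stands upright about 2 mm or less from the blank's middle; camera checks showed no shift of the blank, but no score came back.

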